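Close and lock the sprung stencil plate of a spray jig

TASK

The stencil plate of the spray jig stands open on its spring. Turn its black knob so that its lugs line up with the slot (bar in line with the green marks), push the plate down by the knob until it lies level on the bed, then twist the knob clockwise to its stop (red marks) so that the plate stays locked level when you let go. Leave the tape roll, ink jar and paint bottle where they stand.

Things in the scene. Friction and masses are not known exactly. Their poses are not given: they have to be found in the camera images.
- bed: Fixed stencil jig: plywood board 220 x 240 mm, 18 mm thick, yellow panel on it, red keeper beyond the edge nearest the robot. Origin on the table top; the board spans x -135 to +85 mm, y -120 to +120 mm. x points from the hinge (side farthest from the robot) to the keeper, z up; x points back towards the robot to within 0.6 rad either way.
- keeper_slot (a point): Middle of the keeper's slot at the keeper's top, (120, 0, 21.5) mm in the bed's frame. The keeper is two red bars, 76 mm long and 6 mm thick, either side of a slot 16 mm wide that runs along the bed's y. Axes as the bed's.
- stencil_plate (a joint): Plate's angle, rad: 0 = level (rigid stop), grows as the knob's edge rises; starts 0.55 to 0.65, knob leaning away from the robot. Hinge line along the bed's y through (-115, 0, 29) mm in its frame, at the plate's mid thickness. Aluminium round a blue slotted sheet, 200 mm wide, 6 thick, 276 long. Spring: push 1 to 2 N at the knob at first, 8 N when level; let go unlocked, it rises again.
- lock_knob (a joint): Knob's angle on the plate, rad: 0 = bar along the hinge line (green marks), lugs in line with the slot; grows clockwise seen from above, to a stop at 1.4 (red marks). Starts 0.45 to 1.1. Lugs pass the slot within about 0.2 of 0, else the plate stops 0.06 rad short of level. When level, turning clockwise hooks them under the keeper, with 1.5 mm play. Friction 0.08 N m; stays where left.
- knob_grip (a point): Grip point of the black knob: a bar 50 mm long, 16 mm thick between the faces to grip, white line along its top, square to the plate. On the knob's axis, 235 mm from the hinge along the plate, 32 mm above its upper face; the bar reaches 14 mm higher; collar 36 mm wide, 5 mm high at its foot. Axes turn with the knob: z along its axis away from the plate, y along the bar, x across it.
- lugs (a point): Middle of the steel cross bar of lugs under the knob, 53 mm below the grip point along the knob's axis: 36 mm long along its y (parallel to the knob's bar), 8 mm wide, 6 mm thick, on a stem 10 mm in diameter. Axes as the knob's.
- tape_roll: Loose blue roll of masking tape lying flat, 90 mm in diameter, 25 mm high; origin at the centre of its underside. A bystander.
- ink_jar: Loose amber glass jar, 56 mm in diameter, 75 mm high, black lid; origin at the centre of its underside. A bystander.
- paint_bottle: Loose red paint bottle, 44 mm in diameter, 95 mm high, white cap; origin at the centre of its underside. A bystander.

How it is judged:
By the outcome, as a careful person would: the job done as asked, in the order asked, and still so for the second after the job is handed in, with the robot touching nothing.
It also fails if it takes over 45 s, if anything falls off the work surface, if the arm or the gripper's body presses on something with over 40 N, if the wrist force passes 120 N, or if a joint passes its speed limit or range.

ROBOT

A 7-joint arm with a two-finger parallel gripper is mounted at the origin on the work surface. World frame = base frame: x ahead of the robot, y to its left, z up, the work surface at z = 0. Lengths are in m, angles in degrees, forces in N, time in s.
With the tool pointing down it reaches from about 0.425 to 0.875 m from the base axis. Payload 4.7 kg.
Tool frame: the origin (TCP) lies midway between the tips of the shut fingers; the grasp point (between the pads) lies env.grip_point_offset behind it (env.grip_point_offset is the distance from the TCP to the grasp point, in m); z points along the fingers, y is the line along which they close (so a half turn about z gives the same grasp; the last joint's range is limited). The gripper opens to 87 mm and grips with 3 to 60 N. Pads are 19 mm wide; open, the fingers measure 117 mm over their backs; the gripper's body (75 mm by 190 mm) begins 51 mm behind the grasp point.
Start: joints at [68.302, 18.392, -4.016, 83.108, 1.295, 78.541, -3.26], TCP at [0.249, -0.601, 0.195] pointing down, gripper open.
Joint ranges: [-163.93, 163.93], [-17.29, 119.83], [-79.2, 71.16], [3.27, 140.29], [-89.18, 269.18], [5.43, 117.66], [-154.24, 154.24]. Speed limits (degrees/s): [147.25, 147.25, 180, 180, 180, 180, 180].

INTERFACE

Orientations are given as [roll, pitch, yaw] about the fixed x, y, z axes, in that order (R = Rz(yaw) Ry(pitch) Rx(roll)).
In Python, from cell import env gives the robot as it stands.
- The arm moves only by the shell command python3 -m creep 'ROWS' [FORCE]. ROWS is a JSON object of lists of equal length, an entry for each row: "translation": the shift along the tool's x, y, z in units of 0.08 m (1.0 is 0.08 m), a list of three; "turn": the turn, a rotation vector about the tool's x, y, z in units of 180 degrees (1.0 is 180 degrees), a list of three; "grip": the opening, from 0 (shut) to 1 (fully open). In form: {"translation": [[x, y, z], ...], "turn": [[ax, ay, az], ...], "grip": [grip, ...]}. A call has 1 to 5 rows; each row shifts and turns the commanded pose from where the row before left it, along the tool's axes as they then stand; what a row does not reach is not made up. A row lasts 1/8 s, in which the tool goes at most 62.5 mm and 10.7 degrees, less where a joint would pass 70% of its speed; a pose out of reach is approached as far as the arm can. A call with a number of a shift or a turn outside -1 to 1 is refused whole. A call with a gripper value outside its range is refused whole. The fingers move at their own pace and stop on an object; FORCE is the grip in N (left out, the last holds). Time passes only in rows, so rows that do not move let the fingers close. It gives the time, the measured TCP pose, the force, the opening and the grip force at its end, in the units of the state.
- env.get_obs(): the state, without advancing time (a new reading comes with each control period).
- env.read_camera(name): name is "scene" or "top" or "wrist"; returns a dict with "frame" (384x512x3 uint8, red, green, blue), "z_map" (384x512 float32, m along the optical axis (not along the pixel's ray), 0 where there is no reading), "K" (3x3 intrinsics, pixels), "D" ([k1, k2, p1, p2, k3] as OpenCV has them; the pictures are not rectified), "rvec" (rotation vector, rad) and "tvec" (3), from world to camera coordinates, as OpenCV has them. Camera axes: x right, y down, z forward; pixel columns grow to the right and rows downward; lengths in m; the calibration is good to about 2 mm. A picture is of the moment at which its call begins.
- env.sign_off(): hands the job in; it is judged then, once.
The state is a dict: "time_s": time; "qpos": joint angles; "joint_velocities": joint speeds; "effort": joint torques, N m; "tool_pos": TCP position; "tool_rot": TCP orientation; "force": force on the tool from outside, world axes, zero at the start; "wrist_torque": the same for the moment, N m; "grip_width": finger opening in m; "grasp_force": force on a finger pad.
Only numpy, scipy, OpenCV 4.12 (cv2) and the standard library are available. Lean on these libraries where they do the work, as an engineer would, in place of code of your own. Each camera call takes 0.05 s, during which the arm holds its last target. There are 200 camera calls.

## Working session

There is one attempt and no reset: what is moved stays moved. The work goes in short steps, Python scripts to look and compute and a shell command to move; the robot and the scene stay as the last step left them, time stands still between calls to the robot, and variables do not carry over. Pictures are saved under pics/ and viewed, at most 10 in all, crops included, and the job is handed in when it is done.

```bash
ls; mkdir -p pics; python3 - <<'E'
from cell import env
import cv2,numpy as np
o=env.get_obs();print(o['tool_pos'],o['tool_rot'],o['time_s'],o['grip_width'],env.grip_point_offset)
for n in ['scene','top']:
    c=env.read_camera(n);cv2.imwrite(f'pics/{n}0.png',c['frame'][:,:,::-1]);np.savez(f'pics/{n}0.npz',**c)
    print(n,c['rvec'],c['tvec'])
E
```

```text
pics
[ 0.24851465 -0.59996247  0.19377044] [-1.79891604e+02  5.33133215e-03  2.25065901e+01] 0.0 0.08699358847332367 0.0187
scene [ 2.24494794  0.74804896 -0.31589827] [-0.49738756 -0.15227225  1.25716163]
top [ 2.22183107 -1.93996602  0.23778769] [-0.00268001  0.59597226  0.902007  ]
```

View pics/top0.png

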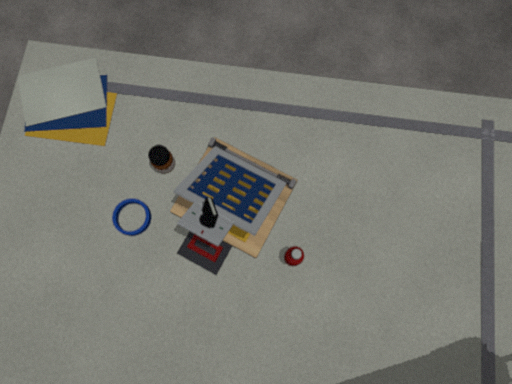

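View pics/scene0.png

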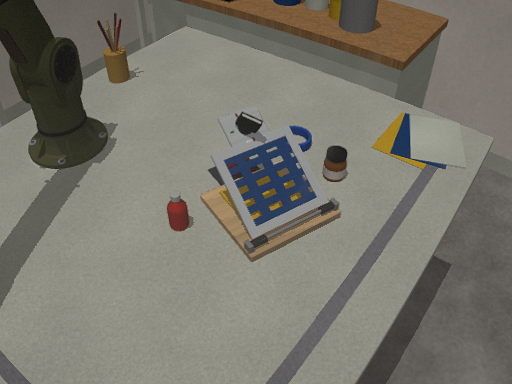

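The top view shows the bed, with hinge corners near (213,140) and (297,183). The keeper is red at about (205,247), the knob at (208,211), the tape at (132,217), the jar at (160,158) and the bottle at (294,256).

```bash
cat > h.py <<'E'
import cv2,numpy as np
from scipy.spatial.transform import Rotation as Ro
def cloud(c):
    h,w=c['z_map'].shape
    u,v=np.meshgrid(np.arange(w),np.arange(h))
    p=cv2.undistortPoints(np.stack([u,v],-1).reshape(-1,1,2).astype(np.float64),c['K'],c['D']).reshape(h,w,2)
    z=c['z_map'].astype(float)
    P=np.dstack([p*z[...,None],z])
    R=cv2.Rodrigues(c['rvec'])[0]
    return (P-np.ravel(c['tvec']))@R   # world
def proj(c,P): return cv2.projectPoints(np.atleast_2d(np.array(P,float)),c['rvec'],c['tvec'],c['K'],c['D'])[0].reshape(-1,2)
def bed2w(B): # B=(x,y,yaw)
    return Ro.from_euler('z',B[2]),np.array([B[0],B[1],0])
def knob(B,th,s=235,h=35):  # h above plate mid thickness
    R,t=bed2w(B)
    p=np.array([-.115,0,.029])+1e-3*(s*np.array([np.cos(th),0,np.sin(th)])+h*np.array([-np.sin(th),0,np.cos(th)]))
    return R.apply(p)+t
E
python3 - <<'E'
from h import *
c=dict(np.load('pics/top0.npz'));W=cloud(c);f=c['frame'].astype(int);z=W[...,2]
r,g,b=f[...,0],f[...,1],f[...,2]
v,u=np.mgrid[:384,:512]
roi=(u>150)&(u<310)&(v>120)&(v<290)
red=roi&(r>90)&(r>2*g)&(u<240)&(v>225)&(z<.05)
print('red',red.sum(),W[red].mean(0),cv2.minAreaRect((W[red][:,:2]*1000).astype(np.float32)))
bl=roi&(b>70)&(b>1.6*r)
P=W[bl];m=P.mean(0);n=np.linalg.svd(P-m,full_matrices=False)[2][2];n*=np.sign(n[2])
print('blue',bl.sum(),m,n,'tilt',np.arccos(n[2]),'yaw of n',np.degrees(np.arctan2(-n[1],-n[0])),'res',np.abs((P-m)@n).std())
bd=roi&(abs(z-.018)<.004)&(r>g+15)&(g>b+15)&(r>110)
print('board',bd.sum(),np.median(z[bd]),cv2.minAreaRect((W[bd][:,:2]*1000).astype(np.float32)))
d=(W-m)@n
kn=roi&(d>.032)&(z>.1)&(f.max(-1)<120)&(abs(W[...,0]-m[0])<.3)
print('knob',kn.sum(),W[kn].mean(0) if kn.any() else '')
for nme,s in dict(tape=(u>105)&(u<160)&(v>190)&(v<245)&(z>.015),jar=(u>140)&(u<185)&(v>135)&(v<180)&(z>.06),bot=(u>275)&(u<312)&(v>240)&(v<275)&(z>.05)).items():
    print(nme,W[s][:,:2].min(0),W[s][:,:2].max(0),W[s][:,2].max())
for p in [(213,140),(297,183),(257,255),(172,212),(205,247)]: print(p,W[p[1],p[0]])
cv2.imwrite('pics/topc.png',cv2.resize(c['frame'][130:280,140:320,::-1],(780,650))[:600])
E
```

```text
red 178 [0.4433467  0.17047412 0.02088834] ((452.36279296875, 174.64614868164062), (72.92012786865234, 36.76123809814453), 68.5867691040039)
blue 1624 [0.59019357 0.12581823 0.09533863] [ 0.85815846 -0.23404887  0.45693018] tilt 1.0962553615679065 yaw of n 164.74452998768444 res 0.017289483799636147
board 1533 0.018224192291582567 ((588.3599853515625, 123.4085693359375), (237.93983459472656, 218.7539825439453), 69.40504455566406)
knob 36 [0.35828768 0.04676015 1.01894562]
tape [0.35828768 0.04676015] [0.54650307 0.4071668 ] 1.018945622892655
jar [0.35828768 0.04676015] [0.67481478 0.33765726] 1.018945622892655
bot [ 0.35828768 -0.05688254] [0.47887883 0.04676015] 1.018945622892655
(213, 140) [0.71531038 0.19419569 0.0386026 ]
(297, 183) [ 6.44119383e-01 -2.81515344e-02  5.63299950e-05]
(257, 255) [0.45089567 0.04801946 0.00973151]
(172, 212) [0.52555286 0.26721103 0.01647331]
(205, 247) [0.45334432 0.17503588 0.00591596]
```

View pics/topc.png

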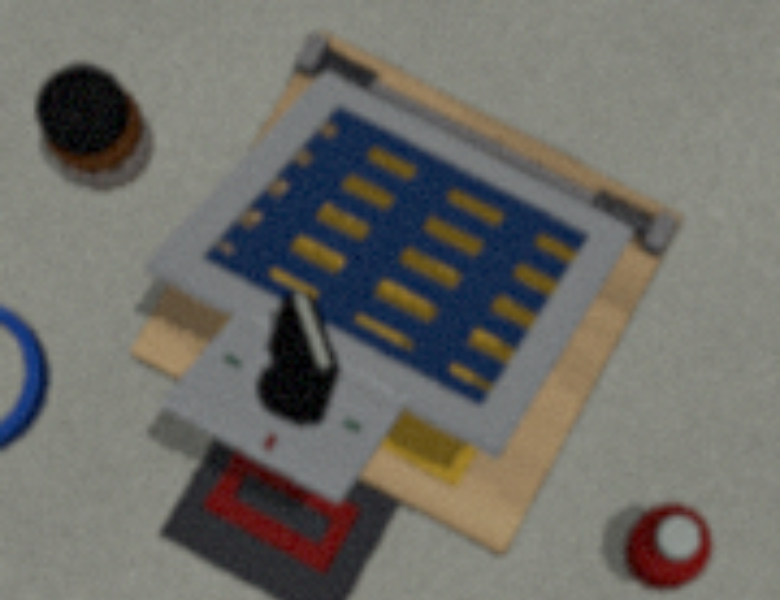

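The close crop shows the knob's bar turned clockwise of the green marks, with its white line running from about (295,295) to (330,365). The depth zeros need filtering before I fit the plate's tilt and the knob's angle.

```bash
python3 - <<'E'
from h import *
c=dict(np.load('pics/top0.npz'));W=cloud(c);f=c['frame'].astype(int);ok=c['z_map']>0
B=(.5650,.1320,np.radians(159.45));R,t=bed2w(B)
L=R.inv().apply((W-t).reshape(-1,3)).reshape(W.shape)   # bed frame
s=ok&(abs(L[...,1])<.1)&(L[...,0]>-.1)&(L[...,0]<.1)&(L[...,2]>.03)&(L[...,2]<.25)
a=np.arctan2(L[...,2]-.029,L[...,0]+.115)
far=s&(np.hypot(L[...,0]+.115,L[...,2]-.029)>.1)
h,e=np.histogram(a[far],bins=np.arange(.1,1.2,.02));i=h.argmax();print('angle hist',e[i],h[i-2:i+3])
th=np.median(a[far&(abs(a-e[i]-.01)<.03)]);th-=.003/.15;print('theta',th)
# plate coords
x=L[...,0]+.115;zz=L[...,2]-.029
S=x*np.cos(th)+zz*np.sin(th);H=-x*np.sin(th)+zz*np.cos(th)
k=ok&(abs(S-.235)<.035)&(abs(L[...,1])<.035)&(H>.035)&(H<.06)
q=np.c_[S[k]-.235,L[...,1][k]]*1000
print('knob pts',k.sum(),q.mean(0),H[k].max(),cv2.minAreaRect(q.astype(np.float32)))
# intersect rays with plane of bar top H=.049
C=cv2.Rodrigues(c['rvec'])[0].T@(-np.ravel(c['tvec']));Cl=R.inv().apply(C-t)
g=f.min(-1)
for px in [(208,198),(216,214)]:
    p=cv2.undistortPoints(np.array([[px]],float),c['K'],c['D']).ravel()
    d=R.inv().apply(np.r_[p,1]@cv2.Rodrigues(c['rvec'])[0])
    n=np.array([-np.sin(th),0,np.cos(th)]);o=np.array([-.115,0,.029])+.049*n
    P=Cl+d*((o-Cl)@n)/(d@n);print('line end S,y',((P-o)@[np.cos(th),0,np.sin(th)]-.235)*1e3,P[1]*1e3)
print('grip pt',knob(B,th),'axis w',R.apply([-np.sin(th),0,np.cos(th)]),'level',knob(B,0))
for nme,pp in dict(tape=(132,217),jar=(160,153),bot=(295,254)).items():
    s=ok&(np.hypot(*(np.mgrid[:384,:512]-np.array(pp)[::-1,None,None]))<22)&(W[...,2]>.018);print(nme,np.median(W[s],0))
E
```

```text
angle hist 0.6000000000000001 [   0  105 1976 1191   84]
theta 0.597332133627957
knob pts 230 [4.86978744 0.25414142] 0.053556066117750684 ((1.2480392456054688, -0.5186939239501953), (49.72606658935547, 16.778390884399414), 43.37464141845703)
line end S,y -15.386827741399795 -16.74723451322535
line end S,y 12.393763275114267 16.390191077591016
grip pt [0.50917213 0.15292873 0.19011243] axis w [ 0.52664849 -0.19742981  0.82683907] level [0.45263605 0.17412296 0.064     ]
tape [0.5003014  0.36356283 0.02461583]
jar [0.64289533 0.30668687 0.07318976]
bot [ 0.45506544 -0.03317125  0.06698237]
```

```bash
cat > plan.py <<'E'
from h import *
from cell import env
import sys
B=(.5650,.1320,np.radians(159.45));OFF=.0187
def target(th,k,back=0,flip=1,th_tool=None):
    """TCP pose gripping the knob, plate angle th, knob angle k, 'back' m out along the axis"""
    Rp=Ro.from_euler('z',B[2])*Ro.from_euler('y',-th)*Ro.from_euler('z',-k)  # knob frame
    M=Rp.as_matrix();T=np.c_[M[:,1],M[:,0],-M[:,2]]
    if flip<0: T=T@np.diag([-1,-1,1])
    return knob(B,th)+M[:,2]*(back-OFF),Ro.from_matrix(T)
def now():
    o=env.get_obs();return o['tool_pos'],Ro.from_euler('xyz',o['tool_rot'],degrees=True),o
def delta(p0,R0,p1,R1):
    return R0.inv().apply(p1-p0)/.08,(R0.inv()*R1).as_rotvec()/np.pi
def seq(poses,p,R):
    for q in poses:
        d,r=delta(p,R,*q);print(np.round(d,3).tolist(),np.round(r,4).tolist(),'|%.2f %.4f'%(np.linalg.norm(d),np.linalg.norm(r)));p,R=q
np.set_printoptions(precision=4,suppress=True)
E
python3 - <<'E'
from plan import *
p,R,o=now()
for fl in (1,-1):
    P,T=target(.597,.78,.09,fl);d,r=delta(p,R,P,T);print(fl,P,T.as_euler('xyz',degrees=True),d,r,np.linalg.norm(r)*180)
E
```

```text
1 [0.5467 0.1389 0.249 ] [ 154.2084  -23.2883 -149.8381] [ 6.9783 -7.1076 -0.6781] [-0.2084 -0.2018  0.9446] 177.86672095625406
-1 [0.5467 0.1389 0.249 ] [-154.2084   23.2883   30.1619] [ 6.9783 -7.1076 -0.6781] [ 0.1319 -0.1363 -0.012 ] 34.205342551570254
```

```bash
for i in 1; do python3 -m creep '{"translation": [[0.465,-0.474,-0.045],[0.465,-0.474,-0.045],[0.465,-0.474,-0.045],[0.465,-0.474,-0.045],[0.465,-0.474,-0.045]], "turn": [[0,0,0],[0,0,0],[0,0,0],[0,0,0],[0,0,0]], "grip": [1,1,1,1,1]}' 20; done
python3 -m creep '{"translation": [[0.465,-0.474,-0.045],[0.465,-0.474,-0.045],[0.465,-0.474,-0.045],[0.465,-0.474,-0.045],[0.465,-0.474,-0.045]], "turn": [[0,0,0],[0,0,0],[0,0,0],[0,0,0],[0,0,0]], "grip": [0.7,0.6,0.6,0.6,0.6]}'
python3 - <<'E'
from plan import *
p,R,o=now();print(p,o['tool_rot'],o['qpos'],o['grip_width'])
P,T=target(.597,.78,.09,-1);print(delta(p,R,P,T))
E
```

```text
time_s: 0.72
tool_pos: [0.3484, -0.3523, 0.2126]
tool_rot: [-180.0, 0.0, 22.5]
force: [0.7, -0.2, -0.0]
grip_width: 0.0869
grasp_force: 0.0
time_s: 1.35
tool_pos: [0.4474, -0.1062, 0.2307]
tool_rot: [180.0, 0.0, 22.5]
force: [0.9, -0.2, 0.2]
grip_width: 0.0535
grasp_force: 0.0
[ 0.4474 -0.1062  0.2307] [179.9797   0.0191  22.4947] [ 42.5224  -5.3461 -30.1506 104.5836  -2.6952  80.0574 -54.5593] 0.05347345714492227
(array([ 2.3178, -2.3554, -0.2301]), array([ 0.1325, -0.1362, -0.0123]))
```

```bash
python3 -m creep '{"translation": [[0,0,0],[0,0,0],[0,0,0],[0,0,0],[0,0,0]], "turn": [[0.033,-0.034,-0.003],[0.033,-0.034,-0.003],[0.033,-0.034,-0.003],[0.033,-0.034,-0.003],[0,0,0]], "grip": [0.6,0.6,0.6,0.6,0.6]}'
python3 - <<'E'
from plan import *
p,R,o=now();print(p,o['tool_rot'],o['qpos'],o['grip_width'])
P,T=target(.597,.78,.09,-1);print(delta(p,R,P,T))
E
```

```text
time_s: 1.98
tool_pos: [0.4473, -0.1084, 0.2259]
tool_rot: [-153.8, 23.5, 30.3]
force: [-0.3, 1.0, -0.6]
grip_width: 0.0523
grasp_force: 0.0
[ 0.4473 -0.1084  0.2259] [-153.7784   23.5333   30.2562] [ 36.1805  26.7437 -31.2069  79.7467   4.1585 110.6414 -61.3284] 0.05230915690878128
(array([ 2.2967, -2.415 , -0.2763]), array([-0.0022,  0.0014, -0.0002]))
```

```bash
python3 -m creep '{"translation": [[0.459,-0.483,-0.055],[0.459,-0.483,-0.055],[0.459,-0.483,-0.055],[0.459,-0.483,-0.055],[0.459,-0.483,-0.055]], "turn": [[0,0,0],[0,0,0],[0,0,0],[0,0,0],[0,0,0]], "grip": [0.6,0.6,0.6,0.6,0.6]}'
python3 -m creep '{"translation": [[0,0,0]], "turn": [[0,0,0]], "grip": [0.6]}'
python3 - <<'E'
from plan import *
p,R,o=now();print(p,o['tool_rot'],o['qpos'],o['grip_width'])
P,T=target(.597,.78,.09,-1);print(delta(p,R,P,T))
c=env.read_camera('wrist');cv2.imwrite('pics/w1.png',c['frame'][:,:,::-1]);np.savez('pics/w1.npz',**c)
print(proj(c,[knob(B,.597),knob(B,.597,h=49)]))
E
```

```text
time_s: 2.6
tool_pos: [0.5462, 0.1412, 0.2557]
tool_rot: [-154.5, 23.1, 30.0]
force: [0.3, -1.2, 0.1]
grip_width: 0.0523
grasp_force: 0.0
time_s: 2.72
tool_pos: [0.545, 0.1454, 0.2556]
tool_rot: [-154.2, 22.9, 30.6]
force: [0.5, 0.3, -0.0]
grip_width: 0.0524
grasp_force: 0.0
[0.545  0.1454 0.2556] [-154.2365   22.9461   30.6101] [ 13.8598  36.0145 -35.8611  64.2355  -1.8136 111.7984 -86.248 ] 0.052411141361202916
(array([0.0105, 0.1092, 0.0411]), array([ 0.0011, -0.0007,  0.0029]))
[[261.3797 190.1647]
 [261.8448 194.3174]]
```

View pics/w1.png

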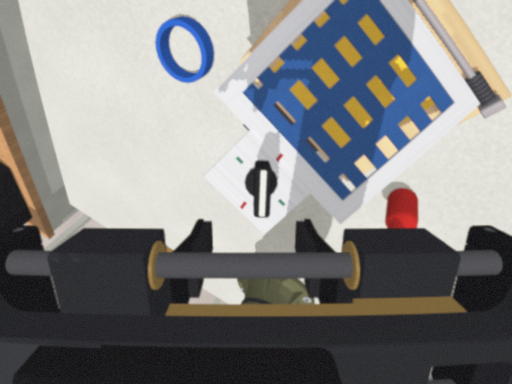

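The bar runs from about (262,163) to (263,216), in line with the fingers. The predicted centre at (262,194) falls on it, so I'm going in.

```bash
python3 -m creep '{"translation": [[0.005,0.055,0.2],[0.005,0.055,0.35],[0,0,0.35],[0,0,0.2],[0,0,0.05]], "turn": [[0,0,0.0015],[0,0,0.0015],[0,0,0],[0,0,0],[0,0,0]], "grip": [0.6,0.6,0.6,0.6,0.6]}'
python3 -m creep '{"translation": [[0,0,0],[0,0,0]], "turn": [[0,0,0],[0,0,0]], "grip": [0.6,0.6]}'
python3 - <<'E'
from plan import *
p,R,o=now();print(p,o['tool_rot'],o['qpos'],o['grip_width'])
P,T=target(.597,.78,0,-1);print(delta(p,R,P,T))
E
```

```text
time_s: 3.4
tool_pos: [0.5003, 0.1486, 0.1737]
tool_rot: [-154.7, 23.5, 29.4]
force: [0.7, -0.0, 0.0]
grip_width: 0.0522
grasp_force: 0.0
time_s: 3.65
tool_pos: [0.5018, 0.15, 0.1743]
tool_rot: [-154.6, 23.4, 29.5]
force: [0.1, 0.3, -0.1]
grip_width: 0.0524
grasp_force: 0.0
[0.5018 0.15   0.1743] [-154.5935   23.3987   29.4814] [ 16.5796  33.2744 -36.0923  78.0988  -2.2572 101.0977 -85.1505] 0.05243246551432248
(array([ 0.0109, -0.0832,  0.0303]), array([ 0.0006, -0.0009, -0.0034]))
```

```bash
python3 -m creep '{"translation": [[0.01,-0.08,0.03],[0,0,0],[0,0,0],[0,0,0],[0,0,0]], "turn": [[0,0,-0.003],[0,0,0],[0,0,0],[0,0,0],[0,0,0]], "grip": [0.6,0.6,0.1,0.1,0.1]}' 25
python3 -m creep '{"translation": [[0,0,0],[0,0,0],[0,0,0]], "turn": [[0,0,0],[0,0,0],[0,0,0]], "grip": [0.1,0.1,0.1]}'
python3 - <<'E'
from plan import *
p,R,o=now();print(p,o['tool_rot'],o['qpos'],o['grip_width'],o['force'],o['wrist_torque'])
P,T=target(.597,.78,0,-1);print(delta(p,R,P,T))
E
```

```text
time_s: 4.28
tool_pos: [0.4986, 0.1568, 0.1737]
tool_rot: [-154.3, 23.3, 30.1]
force: [0.4, 0.0, 1.5]
grip_width: 0.0296
grasp_force: 0.0
time_s: 4.65
tool_pos: [0.4983, 0.1576, 0.1741]
tool_rot: [-154.2, 23.2, 30.2]
force: [-0.8, 3.2, 1.5]
grip_width: 0.0156
grasp_force: 24.9
[0.4983 0.1576 0.1741] [-154.2452   23.2319   30.1588] [ 16.2675  33.1681 -36.443   78.4607  -2.5214 100.8185 -85.1661] 0.015633000882668734 [-0.7687  3.2097  1.5386] [ 0.1679 -0.2645 -0.2393]
(array([ 0.0015,  0.0122, -0.0139]), array([ 0.0002, -0.0003,  0.0001]))
```

```bash
python3 -m creep '{"translation": [[0,0,0],[0,0,0],[0,0,0],[0,0,0],[0,0,0]], "turn": [[0,0,-0.05],[0,0,-0.05],[0,0,-0.05],[0,0,-0.05],[0,0,-0.05]], "grip": [0.1,0.1,0.1,0.1,0.1]}'
python3 -m creep '{"translation": [[0,0,0],[0,0,0]], "turn": [[0,0,0],[0,0,0]], "grip": [0.1,0.1]}'
python3 - <<'E'
from plan import *
p,R,o=now();print(p,o['tool_rot'],o['qpos'],o['grip_width'],o['force'],o['wrist_torque'])
P,T=target(.597,0,0,-1);print(delta(p,R,P,T))
c=env.read_camera('wrist');cv2.imwrite('pics/w2.png',c['frame'][:,:,::-1])
E
```

```text
time_s: 5.28
tool_pos: [0.4986, 0.1574, 0.1739]
tool_rot: [-145.9, -0.4, 69.9]
force: [0.4, 2.0, 0.4]
grip_width: 0.0157
grasp_force: 24.9
time_s: 5.52
tool_pos: [0.4985, 0.1574, 0.1739]
tool_rot: [-145.9, -0.1, 69.6]
force: [-0.8, 3.0, 0.6]
grip_width: 0.0156
grasp_force: 24.9
[0.4985 0.1574 0.1739] [-145.8826   -0.1121   69.5791] [ 22.2081  36.2199 -46.3777  78.2127   2.1973 100.98   -44.4181] 0.01564812495761226 [-0.7576  3.007   0.6386] [ 0.3389 -0.5184 -0.3001]
(array([-0.0056,  0.0048, -0.0142]), array([ 0.0005, -0.0001,  0.0009]))
```

View pics/w2.png

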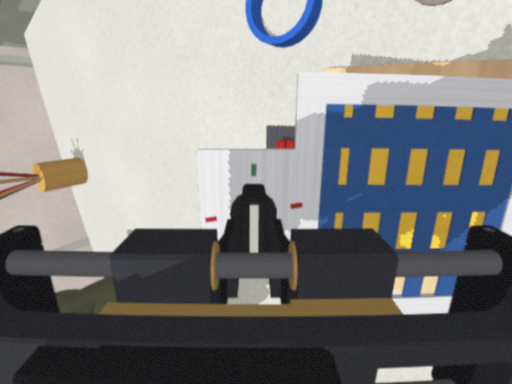

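The white line (254,205–250) lines up with the green mark at (254,170). Next is the arc down about the hinge.

```bash
python3 - <<'E'
from plan import *
ths=np.append(np.linspace(.597,0,9),-.01)
po=[target(t,0,0,-1) for t in ths];seq(po[1:],*po[0])
E
```

```text
[-0.0, -0.007, 0.22] [-0.0238, -0.0, -0.0] |0.22 0.0238
[-0.0, -0.007, 0.22] [-0.0238, 0.0, -0.0] |0.22 0.0238
[0.0, -0.007, 0.22] [-0.0238, -0.0, -0.0] |0.22 0.0238
[0.0, -0.007, 0.22] [-0.0238, 0.0, 0.0] |0.22 0.0238
[-0.0, -0.007, 0.22] [-0.0238, 0.0, 0.0] |0.22 0.0238
[0.0, -0.007, 0.22] [-0.0238, -0.0, -0.0] |0.22 0.0238
[-0.0, -0.007, 0.22] [-0.0238, -0.0, 0.0] |0.22 0.0238
[0.0, -0.007, 0.22] [-0.0238, 0.0, -0.0] |0.22 0.0238
[-0.0, -0.002, 0.029] [-0.0032, 0.0, 0.0] |0.03 0.0032
```

```bash
python3 -m creep '{"translation": [[0,-0.007,0.22],[0,-0.007,0.22],[0,-0.007,0.22],[0,-0.007,0.22],[0,-0.007,0.22]], "turn": [[-0.0238,0,0],[-0.0238,0,0],[-0.0238,0,0],[-0.0238,0,0],[-0.0238,0,0]], "grip": [0.1,0.1,0.1,0.1,0.1]}' 35
python3 -m creep '{"translation": [[0,-0.007,0.22],[0,-0.003,0.11],[0,0,0],[0,0,0]], "turn": [[-0.0238,0,0],[-0.0119,0,0],[0,0,0],[0,0,0]], "grip": [0.1,0.1,0.1,0.1]}'
python3 - <<'E'
from plan import *
p,R,o=now();print(p,o['tool_rot'],o['qpos'],o['grip_width'],o['force'],o['wrist_torque'])
for t in (.112,0):
  P,T=target(t,0,0,-1);print(delta(p,R,P,T))
E
```

```text
time_s: 6.2
tool_pos: [0.4614, 0.1715, 0.0967]
tool_rot: [-167.5, -0.2, 69.6]
force: [-0.9, 2.2, 5.7]
grip_width: 0.0153
grasp_force: 35.0
time_s: 6.7
tool_pos: [0.4556, 0.1736, 0.0711]
tool_rot: [-173.7, -0.2, 69.6]
force: [-1.5, 2.3, 6.8]
grip_width: 0.0158
grasp_force: 35.0
[0.4556 0.1736 0.0711] [-173.7098   -0.173    69.6407] [ 25.1465  14.3283 -50.631  108.6878   7.0151  66.619  -48.4012] 0.015751060111679604 [-1.5334  2.3084  6.849 ] [0.6186 0.3608 0.0084]
(array([-0.0073,  0.0038, -0.005 ]), array([ 0.0007, -0.0008,  0.0012]))
(array([-0.0081, -0.0013,  0.3246]), array([-0.0349, -0.0009,  0.0011]))
```

```bash
python3 -m creep '{"translation": [[0,0,0.11],[0,0,0.11],[0,0,0.11],[0,0,0.02],[0,0,0]], "turn": [[-0.0119,0,0],[-0.0119,0,0],[-0.0115,0,0],[0,0,0],[0,0,0]], "grip": [0.1,0.1,0.1,0.1,0.1]}'
python3 -m creep '{"translation": [[0,0,0],[0,0,0]], "turn": [[0,0,0],[0,0,0]], "grip": [0.1,0.1]}'
python3 - <<'E'
from plan import *
p,R,o=now();print(p,o['tool_rot'],o['force'],o['wrist_torque'],o['qpos'])
P,T=target(0,0,0,-1);print(delta(p,R,P,T))
E
```

```text
time_s: 7.32
tool_pos: [0.4524, 0.1749, 0.043]
tool_rot: [-179.9, -0.1, 69.7]
force: [-6.8, 2.9, 11.2]
grip_width: 0.0153
grasp_force: 34.9
time_s: 7.58
tool_pos: [0.4523, 0.1749, 0.043]
tool_rot: [-179.9, -0.1, 69.7]
force: [-5.9, 2.6, 10.1]
grip_width: 0.0155
grasp_force: 34.9
[0.4523 0.1749 0.043 ] [-179.8789   -0.1053   69.6693] [-5.8617  2.5945 10.071 ] [0.7272 1.3373 0.0397] [ 23.5102  11.3217 -51.0249 114.6232  10.1111  58.6043 -52.6018]
(array([-0.0079,  0.0067, -0.0291]), array([-0.0007, -0.0006,  0.0012]))
```

```bash
python3 -m creep '{"translation": [[0,0,0.03],[0,0,0],[0,0,0],[0,0,0],[0,0,0]], "turn": [[0,0,0],[0,0,0.045],[0,0,0.045],[0,0,0.045],[0,0,0.045]], "grip": [0.1,0.1,0.1,0.1,0.1]}'
python3 -m creep '{"translation": [[0,0,0],[0,0,0],[0,0,0],[0,0,0],[0,0,0]], "turn": [[0,0,0.045],[0,0,0.045],[0,0,0.045],[0,0,0.045],[0,0,0.045]], "grip": [0.1,0.1,0.1,0.1,0.1]}'
python3 -m creep '{"translation": [[0,0,0],[0,0,0],[0,0,0]], "turn": [[0,0,0.045],[0,0,0],[0,0,0]], "grip": [0.1,0.1,0.1]}'
python3 - <<'E'
from plan import *
p,R,o=now();print(p,o['tool_rot'],o['force'],o['wrist_torque'],o['qpos'])
P,T=target(0,1.4,0,-1);print(delta(p,R,P,T))
c=env.read_camera('wrist');cv2.imwrite('pics/w3.png',c['frame'][:,:,::-1])
E
```

```text
time_s: 8.2
tool_pos: [0.4523, 0.1751, 0.0427]
tool_rot: [-179.9, 0.0, 37.0]
force: [-13.0, 0.4, 28.4]
grip_width: 0.0156
grasp_force: 35.0
time_s: 8.82
tool_pos: [0.4522, 0.1754, 0.0427]
tool_rot: [-179.9, 0.1, -3.5]
force: [-13.3, 1.6, 28.1]
grip_width: 0.0154
grasp_force: 35.0
time_s: 9.2
tool_pos: [0.4522, 0.1755, 0.0427]
tool_rot: [-179.9, 0.1, -11.3]
force: [-13.6, 1.3, 27.0]
grip_width: 0.0154
grasp_force: 35.0
[0.4522 0.1755 0.0427] [-179.9475    0.1074  -11.2612] [-13.5507   1.271   27.0175] [0.3547 3.0209 0.1755] [  14.4857    9.5407  -41.1648  114.828     7.2475   58.2204 -131.3826]
(array([ 0.0089,  0.0155, -0.0324]), array([-0.0003,  0.0006, -0.0028]))
```

View pics/w3.png

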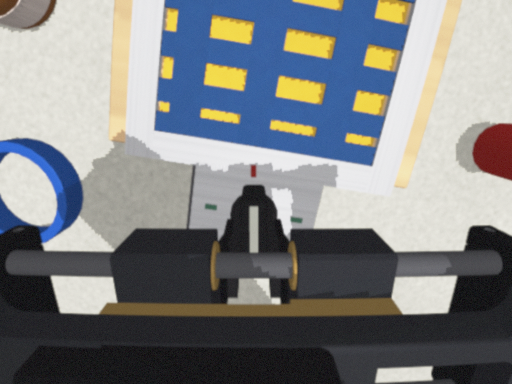

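The bar is in line with the red mark at (254,170). I'll ease off the push, open the fingers and back out upwards.

```bash
python3 -m creep '{"translation": [[0,0,-0.03],[0,0,0],[0,0,0],[0,0,0],[0,0,0]], "turn": [[0,0,0],[0,0,0],[0,0,0],[0,0,0],[0,0,0]], "grip": [0.1,0.5,0.5,0.5,0.5]}'
python3 -m creep '{"translation": [[0,0,-0.1],[0,0,-0.3],[0,0,-0.5],[0,0,-0.6],[0,0,-0.6]], "turn": [[0,0,0],[0,0,0],[0,0,0],[0,0,0],[0,0,0]], "grip": [0.5,0.5,0.5,0.5,0.5]}'
python3 -m creep '{"translation": [[0,0,0],[0,0,0],[0,0,0],[0,0,0]], "turn": [[0,0,0],[0,0,0],[0,0,0],[0,0,0]], "grip": [0.5,0.5,0.5,0.5]}'
python3 - <<'E'
from plan import *
p,R,o=now();print(p,o['force'])
R,t=bed2w(B)
c=env.read_camera('wrist');cv2.imwrite('pics/w4.png',c['frame'][:,:,::-1])
c=env.read_camera('scene');cv2.imwrite('pics/s4.png',c['frame'][:,:,::-1])
for n in('top','scene'):
    c=env.read_camera(n);W=cloud(c);L=R.inv().apply((W-t).reshape(-1,3));ok=(c['z_map']>0).ravel()
    s=ok&(abs(L[:,1])<.09)&(L[:,0]>-.09)&(L[:,0]<.07)&(L[:,2]>.024)&(L[:,2]<.06)
    print(n,s.sum(),np.polyfit(L[s,0],L[s,2],1),np.median(L[s,2]))
E
```

```text
time_s: 9.88
tool_pos: [0.4535, 0.1734, 0.0421]
tool_rot: [-179.9, -0.1, -11.4]
force: [-1.0, 0.2, 0.1]
grip_width: 0.0415
grasp_force: 0.0
time_s: 10.5
tool_pos: [0.453, 0.1736, 0.2125]
tool_rot: [-179.9, -0.2, -11.3]
force: [0.7, -0.5, -0.3]
grip_width: 0.0434
grasp_force: 0.0
time_s: 11.0
tool_pos: [0.4525, 0.1734, 0.2093]
tool_rot: [-179.9, 0.0, -11.3]
force: [0.4, 0.6, -0.4]
grip_width: 0.043
grasp_force: 0.0
[0.4525 0.1734 0.2093] [ 0.372   0.5624 -0.4237]
top 3175 [0.0023 0.031 ] 0.031114866463946934
scene 3375 [0.0032 0.0316] 0.03165723997943736
```

View pics/w4.png

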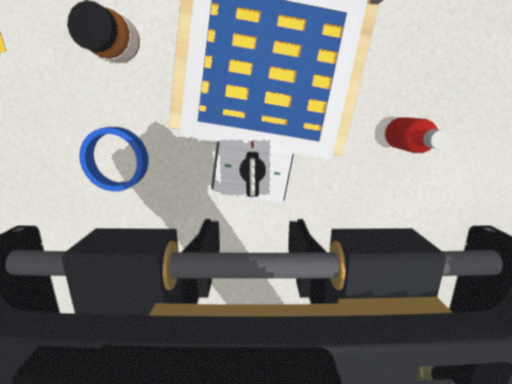

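View pics/s4.png

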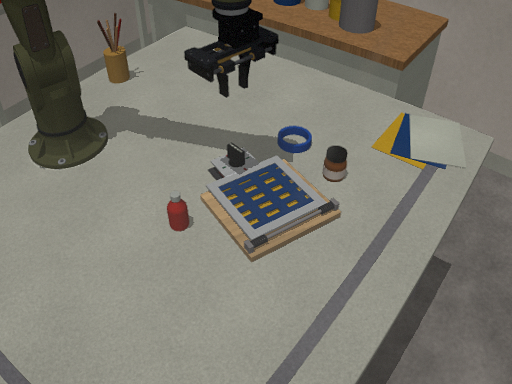

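The plate is level, with a slope of about 0.003 rad in both cameras. In the wrist view the bar at (253,172) points at the red mark. The tape, jar and bottle are where they were, and the gripper is clear.

```bash
python3 -c "
from cell import env
print(env.sign_off())"
```

```text
the job is handed in; nothing more can be done
None
```

I turned the knob in line with the green marks, pushed the plate down level and twisted the knob clockwise to the red marks; the plate stayed level after I let go, the tape roll, ink jar and paint bottle were not moved, and the job was handed in at about 11 s.

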